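# Seat the double lid of a tea canister, then lift off the outer lid alone

## Task

The nested lid pair of the open blue tea canister is parked in the wooden lid dock: take it by the black knob, slide it out of the open end from under the dock's lips, and lower the pair onto the canister so that the inner lid sits fully home in its mouth with the outer lid down round it. Let go of the knob, then, so that I can see that the inner lid has sealed, take the aluminium outer lid alone by its collar, lift it straight up off the inner lid, and finish while still holding it level and still above the canister, its skirt clear above the knob. The inner lid must stay closed and undisturbed; do not drop the pair, shift the canister, or disturb the tape roll, thread spool or eraser.

Things in the scene. Friction and masses are not known exactly. Their poses are not given: they have to be found in the camera images.
- dock: Fixed wooden lid dock, a channel 155x134x42 mm. Origin under its floor, where the parked lids' axis stands (to 1 mm); +x runs along the channel to its closed back, the open end faces -x. Floor 6 mm thick, x -90 to +65 mm; side walls at y +-59 mm; stop at x +57 mm
- lips (a point): Middle of the front edges of the dock's two lips, at dock x -25, y 0 mm, at the lips' top, 42 mm above the desk. Lips 5 mm thick reach over the lids' edge to y +-40 mm, from here back to x +65 mm: lids have 6 mm of play upwards and can be raised only once their axis is at dock x < -62 mm
- canister: Open round blue tea canister, loose, 0.8 kg, upright on the desk. Outer diameter 96 mm, mouth diameter 90 mm, height 70 mm. Origin at the centre of its underside, z up
- inner_lid: Inner lid, 0.15 kg; origin centre of plug's underside, z up. Cork plug conical from 68 mm diameter at z 0 to 83 at z 10 mm, straight to z 18; red flange 94 mm diameter, z 18-22, rests on the canister's rim (seated, the origin is 52 mm above the canister's); red boss 36-33 mm diameter, z 22-40. Starts standing on the dock's floor (origin 6 mm above the dock's), under the outer lid
- knob (a point): Middle of the inner lid's black round knob: 20 mm diameter, inner lid z 40 to 63 mm, this point at z 52 mm on the axis. When nested, the knob stands 22 mm above the outer lid's collar. Lifted by it, the inner lid carries the outer lid, which rests on the flange
- outer_lid: Aluminium outer lid, 0.12 kg; origin centre of the skirt's lower edge, z up. Skirt 109 mm outer, 104 mm inner diameter; flat top, underside z 10, upper face z 13 mm. Nested, its origin is 12 mm above the inner lid's, axes within 3 mm; not fastened
- collar (a point): Middle of the outer lid's round collar: 48 mm outer diameter, 41 mm bore, outer lid z 13 to 29 mm, this point at z 21 mm on the axis. The inner lid's boss and knob rise through it with 2.5 mm radial play
- tape_roll: Bystander: the nearer tan roll of tape, lying flat on the left front of the desk (another lies far back), 56 mm in diameter, 19 mm high; origin centre of underside
- thread_spool: Bystander: red thread spool standing, 28 mm in diameter, 35 mm high; origin centre of underside
- eraser: Bystander: blue and white eraser lying, 21 x 52 x 12 mm; origin centre of underside, long side along its y

How it is judged:
On the way, in this order (a step that is already met when the one before it is completed fails the run):
1. the nested pair has been slid out along the dock, clear of its lips (x of inner_lid in the frame of dock below -0.062 m and z of outer_lid in the frame of inner_lid between 0.008 and 0.016 m and horizontal distance between outer_lid and inner_lid below 0.007 m), for 0.05 s.
2. the inner lid sits fully home in the canister with the outer lid down over it, and the knob is let go (z of inner_lid in the frame of canister between 0.048 and 0.0555 m and horizontal distance between inner_lid and canister below 0.006 m and angle between inner_lid's own z axis and vertical below 0.05 rad and z of outer_lid in the frame of inner_lid between 0.008 and 0.016 m and horizontal distance between outer_lid and inner_lid below 0.007 m and contact force between the fingers and inner_lid below 0.05 N), for 0.2 s.
At the end, for the whole second after the job is handed in: Gripper holds the outer lid still, level (0.2 rad), within 40 mm of the canister's axis, skirt at least 4 mm above the knob, touching neither inner lid nor canister; inner lid untouched, fully seated (3.5 mm height, 6 mm sideways, 0.05 rad); canister upright, moved under 25 mm (z of inner_lid in the frame of canister between 0.048 and 0.0555 m and horizontal distance between inner_lid and canister below 0.006 m and angle between each of inner_lid, canister's own z axis and vertical below 0.05 rad and z of outer_lid in the frame of inner_lid above 0.067 m and horizontal distance between outer_lid and canister below 0.04 m and angle between outer_lid's own z axis and vertical below 0.2 rad and linear speed of outer_lid below 0.03 m/s and contact force between the fingers and outer_lid above 1 N and contact force between each of outer_lid, the arm, the fingers and inner_lid below 0.05 N and contact force between outer_lid and canister below 0.05 N and distance of canister from where it was at the start of the episode below 0.025 m); the arm keeps its last pose, push and grip.
It fails at once if the outer lid is lifted off the inner lid while the inner lid is not seated in the canister, or the inner lid is lifted or tipped with it (z of outer_lid in the frame of inner_lid above 0.02 m and not (z of inner_lid in the frame of canister between 0.048 and 0.0555 m and horizontal distance between inner_lid and canister below 0.006 m and angle between inner_lid's own z axis and vertical below 0.05 rad)).
It fails at once if the lid pair is dropped onto the canister from more than 10 mm above its seat (z of inner_lid in the frame of canister above 0.062 m and horizontal distance between inner_lid and canister below 0.08 m and contact force between the fingers and inner_lid below 0.01 N and contact force between the fingers and outer_lid below 0.01 N).
It fails at once if the canister is shifted by more than 25 mm (distance of canister from where it was at the start of the episode above 0.025 m).
It fails at once if a bystander is moved by more than 20 mm or tipped (distance of any of tape_roll, thread_spool, eraser from where it was at the start of the episode above 0.02 m or angle between any of tape_roll, thread_spool, eraser's own z axis and vertical above 0.3 rad).
It also fails if it takes over 58 s, if anything falls off the work surface, if the arm or the gripper's body presses on something with over 40 N, if the wrist force passes 120 N, or if a joint passes its speed limit or range.

## Robot

A 7-joint arm with a two-finger parallel gripper is mounted at the origin on a cart in front of the work surface, level with it; the furniture and walls round the work are solid. World frame = base frame: x ahead of the robot, y to its left, z up, the work surface at z = 0. Lengths are in m, angles in rad, forces in N, time in s.
With the tool pointing down it reaches from about 0.425 to 0.925 m from the base axis. Payload 6.8 kg.
Tool frame: the origin (TCP) lies at the very end of the fingers, on their centre line; the grasp point (between the pads) lies 19 mm behind it; z points along the fingers, y is the line along which they close (so a half turn about z gives the same grasp; the last joint's range is limited). The gripper opens to 85 mm and grips with 20 to 120 N. Pads are 22 mm wide; open, the fingers measure 114 mm over their backs; the gripper's body (76 mm by 85 mm) begins 54 mm behind the grasp point. The pads swing forward as they close: fully open they stand 13 mm farther back than shut.
Start: joints at [1.057, 0.477, 0.022, 1.555, -0.011, 1.109, -0.083], TCP at [0.266, -0.62, 0.231] pointing down, gripper open.
Joint ranges: [-2.96, 2.96], [-0.34, 2.1], [-1.41, 1.46], [0.24, 2.44], [-1.37, 4.51], [0.17, 1.92], [-2.96, 2.96]. Speed limits (rad/s): [2.39, 2.39, 3.14, 3.14, 3.14, 3.14, 3.14].

## Interface

Orientations are given as a unit quaternion [w, x, y, z].
In Python, from station import bot gives the robot as it stands. The module is installed in compiled form; this text tells all that it offers.
- The arm moves only by the shell command python3 -m jog 'ROWS' [OPENING] [FORCE]. ROWS is JSON, a list of rows, each a list of 4 numbers: the shift along the tool's x, y, z in cm, then the turn about the tool's z in rad. In form: [[x, y, z, spin], ...]. A call has 1 to 20 rows; each row is the pose to reach, as a shift and turn from the pose commanded when the call began, along the tool's axes at that moment; what a row does not reach only later rows make up. A row lasts 1/12 s, in which the tool goes at most 41.7 mm and 7.16 degrees, less where a joint would pass 70% of its speed; a pose out of reach is approached as far as the arm can. A call with a gripper value outside its range is refused whole. OPENING is the closure, from -1 (fully open) to 1 (shut), set as the call begins (- or left out, the last holds). The fingers move at their own pace and stop on an object; FORCE is the grip in N (left out, the last holds). Time passes only in rows, so rows that repeat a pose let the fingers close. It gives the time, the measured TCP pose, the force, the opening and the grip force at its end, in the units of the state.
- bot.get_obs(): the state, without advancing time (a new reading comes with each control period).
- bot.read_camera(name): name is "side" or "top" or "wrist"; returns a dict with "pixels" (400x640x3 uint8, red, green, blue), "depth" (400x640 float32, m along the optical axis (not along the pixel's ray), 0 where there is no reading), "fovy" (degrees; the focal length in pixels is half the picture's height over the tangent of half this angle, whatever the lens; pixels are square), "cx", "cy" (the principal point, pixels), "pose" (4x4, takes a point from camera to world coordinates). Camera axes: x right, y down, z forward; pixel columns grow to the right and rows downward; lengths in m; the calibration is good to about 2 mm. A picture is of the moment at which its call begins.
- bot.hand_in(): hands the job in; it is judged then, once.
The state is a dict: "t": time; "q": joint angles; "joint_vel": joint speeds; "joint_torque": joint torques, N m; "eef_pos": TCP position; "tool_rot": TCP orientation; "contact_force": force on the tool from outside, world axes, zero at the start; "torque": the same for the moment, N m; "gripper_width": opening from 0.0 (shut) to 1.0 (fully open); "grasp_force": force on a finger pad.
Only numpy, scipy, OpenCV 4.12 (cv2) and the standard library are available. Lean on these libraries where they do the work, as an engineer would, in place of code of your own. Each camera call takes 0.05 s, during which the arm holds its last target. There are 200 camera calls.

## Working session

There is one attempt and no reset: what is moved stays moved. The work goes in short steps, Python scripts to look and compute and a shell command to move; the robot and the scene stay as the last step left them, time stands still between calls to the robot, and variables do not carry over. Pictures are saved under pics/ and viewed, at most 11 in all, crops included, and the job is handed in when it is done.

```bash
mkdir -p pics
cat > h.py <<'E'
import numpy as np, cv2, pickle
from station import bot
def snap(n,tag):
    c=bot.read_camera(n); pickle.dump(c,open(f'pics/{tag}.pkl','wb')); cv2.imwrite(f'pics/{tag}.png',c['pixels'][:,:,::-1]); return c
def load(tag): return pickle.load(open(f'pics/{tag}.pkl','rb'))
def ray(c,u,v):
    f=200/np.tan(np.radians(c['fovy'])/2); d=np.array([(u-c['cx'])/f,(v-c['cy'])/f,1]); T=np.array(c['pose']); return T[:3,3],T[:3,:3]@d
def atz(c,u,v,z):
    o,d=ray(c,u,v); return o+d*(z-o[2])/d[2]
def dep(c,u,v):
    o,d=ray(c,u,v); return o+d*c['depth'][int(round(v)),int(round(u))]
def cloud(c):
    f=200/np.tan(np.radians(c['fovy'])/2); v,u=np.mgrid[:400,:640]; d=c['depth']
    P=np.stack([(u-c['cx'])/f*d,(v-c['cy'])/f*d,d],-1); T=np.array(c['pose']); P=P@T[:3,:3].T+T[:3,3]; P[d<=0]=np.nan; return P
E
python3 - <<'E'
from h import *
np.set_printoptions(precision=4,suppress=True)
for n in('side','top','wrist'):
    c=snap(n,n+'0'); print(n,c['fovy'],c['cx'],c['cy']); print(np.array(c['pose']))
print(bot.get_obs())
a=cv2.imread('pics/top0.png');cv2.imwrite('pics/top0v.png',a)
E
```

```text
side 55.529747183548594 322.44434783335305 202.60381613986823
[[ 0.9615 -0.2023  0.1859  0.3864]
 [-0.2747 -0.7194  0.638  -0.4967]
 [ 0.0047 -0.6645 -0.7473  0.6989]
 [ 0.      0.      0.      1.    ]]
top 51.639963722871805 311.6950950572903 202.43833810564422
[[ 0.0144 -0.9988  0.0473  0.468 ]
 [-0.9998 -0.0151 -0.0145  0.0485]
 [ 0.0152 -0.0471 -0.9988  1.021 ]
 [ 0.      0.      0.      1.    ]]
wrist 71.95553626810953 321.5905060509065 196.2626979303445
[[ 0.3945 -0.8774 -0.2731  0.337 ]
 [-0.9189 -0.3772 -0.1153 -0.5898]
 [-0.0018  0.2964 -0.9551  0.373 ]
 [ 0.      0.      0.      1.    ]]
{'t': 0.15, 'q': array([ 1.0569,  0.4776,  0.0224,  1.5562, -0.0115,  1.1093, -0.0831]), 'joint_vel': array([ 0.0003, -0.0015, -0.0003, -0.0017,  0.0003, -0.0012,  0.0015]), 'joint_torque': array([  0.002 , -59.6932,   1.6099, -28.1492,   0.0127,   0.0065,
        -0.    ]), 'eef_pos': array([ 0.2663, -0.6198,  0.2305]), 'tool_rot': array([-0.0007,  0.9795,  0.2015, -0.0002]), 'contact_force': array([-0.6784,  0.083 , -0.7058]), 'torque': array([-0.0352,  0.0251,  0.0063]), 'grasp_force': 0.0, 'gripper_width': 0.9971311558713584}
```

View pics/top0.png

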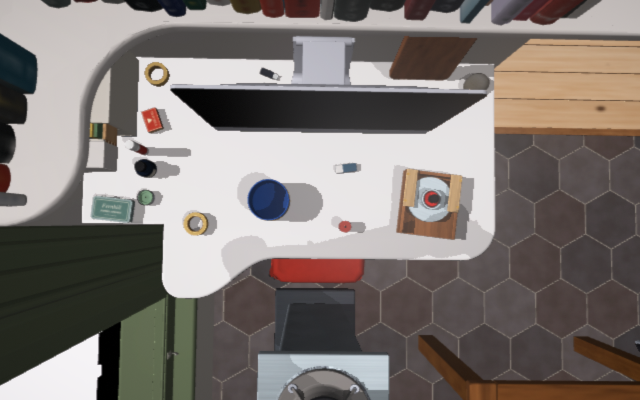

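View pics/side0.png

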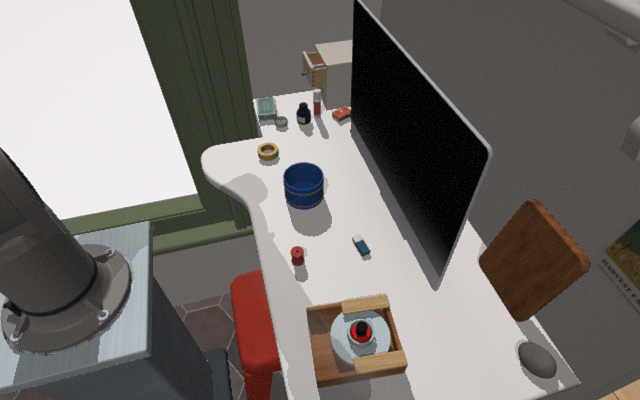

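Run:
```python
from h import *
np.set_printoptions(precision=4,suppress=True)
t=load('top0');s=load('side0')
for n,c,pts in(('top',t,[(269,200),(345,227),(346,168),(195,223),(432,199),(410,190),(455,190),(330,110)]),('side',s,[(361,328),(297,252),(361,245),(304,190)])):
    for p in pts: print(n,p,dep(c,*p))
from scipy.optimize import least_squares
def circ(P):
    r=least_squares(lambda a:np.hypot(P[:,0]-a[0],P[:,1]-a[1])-a[2],[*P[:,:2].mean(0),.04],loss='soft_l1',f_scale=.002); return r.x,len(P)
for n,c in(('top',t),('side',s)):
    P=cloud(c);R=c['pixels'].astype(int)
    m=np.isfinite(P[...,0])&(P[...,0]>.25)&(P[...,0]<.65)
    b=m&(abs(P[...,2]-.07)<.006)&(abs(P[...,1]-.09)<.1)
    print(n,'can rim',circ(P[b]),P[b][:,2].mean())
    d=m&(P[...,1]<-.18)&(P[...,1]>-.45)
    for lo,hi in((.025,.036),(.037,.05),(.05,.066),(.066,.09)):
        q=P[d&(P[...,2]>lo)&(P[...,2]<hi)]; print(lo,hi,len(q),np.median(q,0),q.min(0),q.max(0))
    k=d&(R.max(2)<60)&(P[...,2]>.05); print('knob',P[k].mean(0),k.sum())
a=np.hstack([cv2.resize(cv2.imread('pics/top0.png')[155:255,380:480],None,fx=4,fy=4,interpolation=2),cv2.resize(cv2.imread('pics/side0.png')[290:390,300:400+10],None,fx=3.6,fy=4,interpolation=2)])
cv2.imwrite('pics/c1.png',a)
```

```text
top (269, 200) [0.5205 0.1388 0.005 ]
top (345, 227) [ 0.4571 -0.0476  0.0191]
top (346, 168) [ 0.6018 -0.0492  0.012 ]
top (195, 223) [0.4615 0.3191 0.0021]
top (432, 199) [ 0.5252 -0.2436  0.07  ]
top (410, 190) [ 0.5477 -0.1998  0.0411]
top (455, 190) [ 0.5492 -0.3069  0.0434]
top (330, 110) [0.6682 0.0076 0.2924]
side (361, 328) [ 0.5276 -0.2539  0.0693]
side (297, 252) [ 0.463  -0.0441  0.0282]
side (361, 245) [ 0.6045 -0.0538  0.0126]
side (304, 190) [0.5131 0.0896 0.069 ]
top can rim (array([0.5186, 0.1358, 0.0462]), 195) 0.07074882960035879
0.025 0.036 1228 [ 0.5231 -0.2504  0.032 ] [ 0.4322 -0.3132  0.025 ] [ 0.5989 -0.1801  0.036 ]
0.037 0.05 1221 [ 0.5388 -0.2479  0.0426] [ 0.4324 -0.3221  0.037 ] [ 0.5983 -0.1807  0.05  ]
0.05 0.066 27 [ 0.5258 -0.2416  0.0536] [ 0.505  -0.2664  0.0501] [ 0.5451 -0.2259  0.0656]
0.066 0.09 56 [ 0.5276 -0.2483  0.0695] [ 0.5183 -0.2582  0.066 ] [ 0.5372 -0.2391  0.0732]
knob [nan nan nan] 0
side can rim (array([0.522 , 0.1344, 0.0464]), 253) 0.06861624671089726
0.025 0.036 2319 [ 0.5215 -0.2574  0.0314] [ 0.4345 -0.3248  0.025 ] [ 0.5998 -0.1805  0.036 ]
0.037 0.05 2177 [ 0.5391 -0.2659  0.0423] [ 0.4354 -0.3251  0.037 ] [ 0.6026 -0.1802  0.0499]
0.05 0.066 43 [ 0.5252 -0.2578  0.0591] [ 0.5201 -0.2599  0.0506] [ 0.5387 -0.2421  0.0659]
0.066 0.09 96 [ 0.5295 -0.2515  0.0687] [ 0.521  -0.2602  0.0661] [ 0.5392 -0.2409  0.0724]
knob [ 0.5286 -0.253   0.0656] 129<stdin>:17: RuntimeWarning: Mean of empty slice.
  ret = um.true_divide(
```

View pics/c1.png

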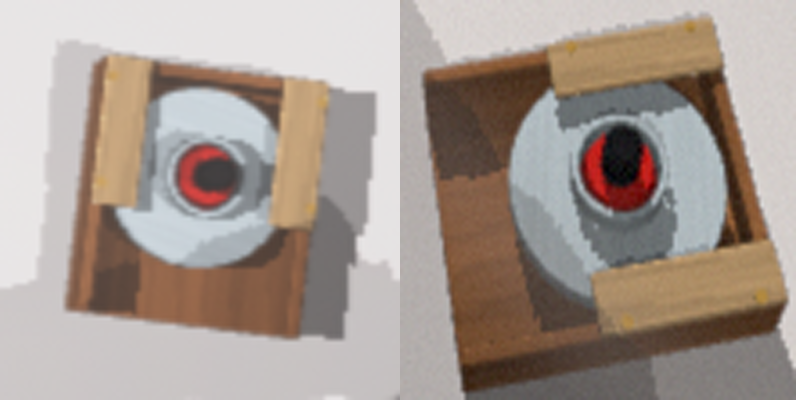

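```bash
python3 -m jog '[[3,-2,0,0.05],[6.5,-4,0,0.1],[10,-6.2,0,0.15],[13.5,-8.4,0,0.2],[17,-10.5,0,0.25],[20.5,-12.6,0,0.3],[24,-14.7,0,0.35],[27.5,-16.8,0,0.4],[31,-18.9,0,0.45],[34,-20.8,0,0.5],[36.7,-22.4,0,0.506],[38.7,-23.6,0,0.506],[38.7,-23.6,0,0.506],[38.7,-23.6,0,0.506],[38.7,-23.6,0,0.506]]'
python3 - <<'E'
from h import *
np.set_printoptions(precision=4,suppress=True)
t=load('top0');s=load('side0')
for c in (t,s):
    P=cloud(c); R=c['pixels'].astype(int)
    m=(P[...,1]<-.17)&(P[...,1]>-.45)&(abs(P[...,2]-.042)<.004)&(R[...,0]>150)&(R[...,0]-R[...,2]>40)
    r=cv2.minAreaRect(P[m][:,:2].astype(np.float32)*1000); print('lips rect',m.sum(),r)
c=snap('wrist','w1'); print(bot.get_obs()['eef_pos'],bot.get_obs()['tool_rot'])
E
```

```text
t: 1.4
eef_pos: [0.5283, -0.2513, 0.231]
tool_rot: [0.0, 0.999, -0.05, -0.0]
contact_force: [0.2, -0.1, -0.7]
gripper_width: 0.999
grasp_force: 0.0
lips rect 835 ((518.8020629882812, -248.9609832763672), (133.772705078125, 147.897216796875), 83.95359802246094)
lips rect 1354 ((526.9767456054688, -250.3457489013672), (132.56280517578125, 136.8826904296875), 83.6983642578125)
[ 0.528  -0.252   0.2311] [ 0.0003  0.9987 -0.051  -0.0004]
```

View pics/w1.png

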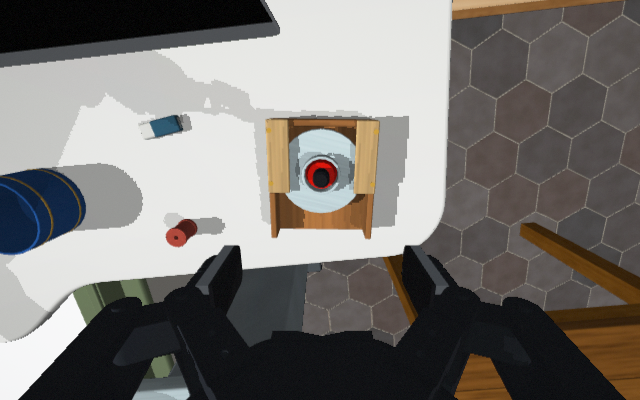

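Run:
```python
from h import *
np.set_printoptions(precision=4,suppress=True)
c=load('w1');P=cloud(c);R=c['pixels'].astype(int)
from scipy.optimize import least_squares
def circ(P,r=None):
    f=lambda a:np.hypot(P[:,0]-a[0],P[:,1]-a[1])-(r or a[2]); return least_squares(f,[*P[:,:2].mean(0),.04],loss='soft_l1',f_scale=.001).x
v,u=np.mgrid[:400,:640]; roi=(abs(u-321)<20)&(abs(v-176)<22)
k=roi&(R.max(2)<70)&(P[...,2]>.06); print('knob px',u[k].mean(),v[k].mean(),'top pts',P[k].mean(0),P[k].min(0),P[k].max(0))
print('knob centre by px at .069',atz(c,u[k].mean(),v[k].mean(),.069))
lid=(abs(u-321)<50)&(abs(v-170)<50)&(R.max(2)-R.min(2)<60)&(abs(P[...,2]-.031)<.004)
M=lid.astype(np.uint8)
q=P[lid]; h=cv2.convexHull((q[:,:2]*1000).astype(np.float32))[:,0]/1000
print('lid plate z',np.median(q[:,2]),'front-extents along x',q[:,0].min(),q[:,0].max(),q[:,1].min(),q[:,1].max(), 'mec',cv2.minEnclosingCircle((q[:,:2]*1000).astype(np.float32)))
red=roi&(R[...,0]>120)&(R[...,1]<60); q=P[red];print('red',q.mean(0))
col=roi&(R.max(2)-R.min(2)<40)&(abs(P[...,2]-.047)<.004); print('collar',col.sum(),circ(P[col]),cv2.minEnclosingCircle((P[col][:,:2]*1000).astype(np.float32)))
b=(P[...,2]>.064)&(P[...,2]<.074)&(u<110)&(R[...,2]>60); print('can',circ(P[b],.0465),b.sum())
```

```text
knob px 320.72477064220186 178.42201834862385 top pts [ 0.5314 -0.2503  0.0682] [ 0.522  -0.259   0.0602] [ 0.5397 -0.2412  0.0704]
knob centre by px at .069 [ 0.5316 -0.2504  0.069 ]
lid plate z 0.031091678205159068 front-extents along x 0.4719910693588933 0.5955755711847138 -0.2955734208211749 -0.18494157731725702 mec ((525.2181396484375, -232.6093292236328), 71.45173645019531)
red [ 0.5336 -0.2498  0.0458]
collar 364 [ 0.5301 -0.2502  0.0219] ((529.8076171875, -250.16502380371094), 24.018604278564453)
can [0.5532 0.0601 0.04  ] 697
```

```bash
python3 -m jog '[[0.3,-0.2,4,0],[0.3,-0.2,8,0],[0.3,-0.2,12,0],[0.3,-0.2,15,0],[0.3,-0.2,17,0],[0.3,-0.2,17.9,0],[0.3,-0.2,17.9,0],[0.3,-0.2,17.9,0]]' 0 40; python3 -m jog '[[0,0,0,0],[0,0,0,0],[0,0,0,0],[0,0,0,0],[0,0,0,0],[0,0,0,0],[0,0,0,0],[0,0,0,0]]' 1 40
python3 - <<'E'
from h import *
snap('side','s1'); snap('wrist','w2')
a=cv2.imread('pics/s1.png')[250:400,240:480]; b=cv2.imread('pics/w2.png')
cv2.imwrite('pics/c2.png',np.hstack([cv2.resize(a,(400,250)),cv2.resize(b,(400,250))]))
E
```

```text
t: 2.12
eef_pos: [0.5321, -0.25, 0.0529]
tool_rot: [0.0, 0.999, -0.051, 0.0]
contact_force: [-0.9, 0.4, 0.4]
gripper_width: 0.503
grasp_force: 0.0
t: 2.78
eef_pos: [0.5333, -0.2501, 0.054]
tool_rot: [0.001, 0.999, -0.05, 0.002]
contact_force: [-0.2, -2.4, 7.1]
gripper_width: 0.212
grasp_force: 39.3
```

View pics/c2.png

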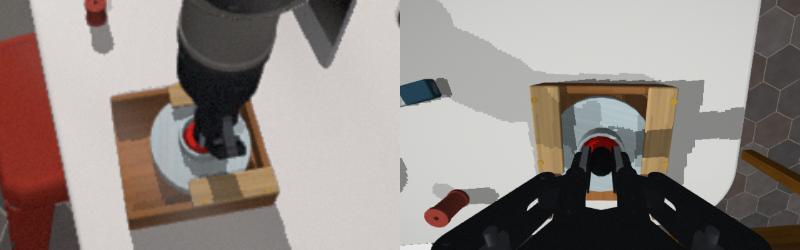

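```bash
python3 -m jog '[[0,0,-0.2,0],[0,0,-0.35,0],[-0.3,0,-0.35,0],[-0.8,0,-0.35,0],[-1.4,0,-0.35,0],[-2,0,-0.35,0],[-2.6,0,-0.35,0],[-3.2,0,-0.35,0],[-3.8,0,-0.35,0],[-4.4,0,-0.35,0],[-5,0,-0.35,0],[-5.6,0,-0.35,0],[-6.2,0,-0.35,0],[-6.8,0,-0.35,0],[-7.3,0,-0.35,0],[-7.7,0,-0.35,0],[-7.9,0,-0.35,0],[-7.9,0,-0.35,0],[-7.9,0,-0.35,0]]'
python3 - <<'E'
from h import *
snap('side','s2'); snap('wrist','w3')
a=cv2.imread('pics/s2.png')[250:400,240:480]; b=cv2.imread('pics/w3.png')
cv2.imwrite('pics/c3.png',np.hstack([cv2.resize(a,(400,250)),cv2.resize(b,(400,250))]))
E
```

```text
t: 4.47
eef_pos: [0.4537, -0.2411, 0.0559]
tool_rot: [0.0, 0.999, -0.05, 0.0]
contact_force: [0.3, -0.1, -3.3]
gripper_width: 0.21
grasp_force: 39.1
```

View pics/c3.png

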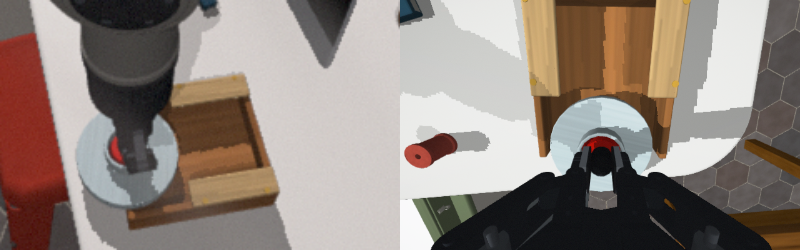

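```bash
python3 -m jog '[[0,0,-1,0],[0,0,-3,0],[0,0,-5.5,0],[0,0,-8,0],[0,0,-9.5,0],[0,0,-10,0],[0,0,-10,0]]'
python3 -m jog '[[-0.3,-1,0,0],[-0.6,-3,0,0],[-1,-6,0,0],[-1.4,-9,0,0],[-1.8,-12,0,0],[-2.2,-15,0,0],[-2.6,-18,0,0],[-3,-21,0,0],[-3.4,-24,0,0],[-3.8,-27,0,0],[-4.2,-30,0,0],[-4.6,-33,0,0],[-5,-35.5,0,0],[-5.2,-37,0,0],[-5.2,-37.3,0,0],[-5.2,-37.3,0,0],[-5.2,-37.3,0,0]]'
python3 - <<'E'
from h import *
snap('side','s3'); snap('wrist','w4'); snap('top','t3')
a=cv2.imread('pics/s3.png'); b=cv2.imread('pics/w4.png')
cv2.imwrite('pics/c4.png',np.hstack([cv2.resize(a[60:260,180:420],(400,333)),cv2.resize(b,(400,333))]))
E
```

```text
t: 5.15
eef_pos: [0.4545, -0.2414, 0.1575]
tool_rot: [0.001, 0.999, -0.05, 0.002]
contact_force: [1.0, -0.3, -4.0]
gripper_width: 0.211
grasp_force: 39.4
t: 6.57
eef_pos: [0.4381, 0.1345, 0.1548]
tool_rot: [0.001, 0.999, -0.05, -0.001]
contact_force: [-0.5, -0.8, -4.1]
gripper_width: 0.209
grasp_force: 39.5
```

View pics/c4.png

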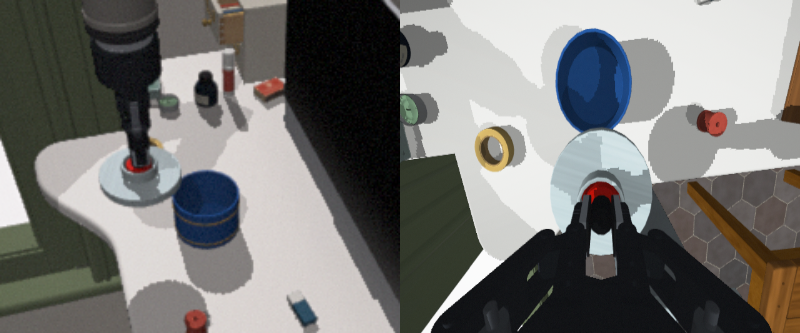

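Run:
```python
from h import *
np.set_printoptions(precision=4,suppress=True)
from scipy.optimize import least_squares
def circ(P,r):
    f=lambda a:np.hypot(P[:,0]-a[0],P[:,1]-a[1])-(r or a[2]); o=least_squares(f,[*P[:,:2].mean(0),.045],loss='soft_l1',f_scale=.001); return o.x,np.median(abs(o.fun))
def contour(c,m,z):
    m=cv2.morphologyEx(m.astype(np.uint8),cv2.MORPH_CLOSE,np.ones((3,3)));k=max(cv2.findContours(m,0,1)[0],key=cv2.contourArea)[:,0]
    return np.array([atz(c,*p,z) for p in k])
for n in('w4','t3','s3'):
    c=load(n);P=cloud(c);R=c['pixels'].astype(int)
    near=(abs(P[...,0]-.52)<.08)&(abs(P[...,1]-.135)<.08)
    bl=near&(R[...,2]>R[...,0]+25)&(R[...,2]>R[...,1]+15)&(P[...,2]<.09)
    C=contour(c,bl,.070)
    if n=='s3': print(n,'rim 3d',circ(P[bl&(abs(P[...,2]-.07)<.004)],.0465))
    else:
        keep=C[:,0]>(.51 if n=='w4' else .50); print(n,'can',circ(C[keep],.048),circ(C[keep],None))
    L=(P[...,2]>.124)&(P[...,2]<.142)&(abs(P[...,0]-.44)<.08)&(abs(P[...,1]-.135)<.08)&(R.min(2)>90)
    q=P[L]; A=np.c_[q[:,:2],np.ones(len(q))]; print(n,'lid z',np.median(q[:,2]),'slope',np.linalg.lstsq(A,q[:,2],rcond=None)[0][:2])
    C=contour(c,L,np.median(q[:,2])); k=(C[:,0]>.45); print(n,'lid',circ(C[k],.0545),circ(C[k],None))
    red=(P[...,2]>.125)&(abs(P[...,0]-.44)<.05)&(abs(P[...,1]-.135)<.05)&(R[...,0]>110)&(R[...,1]<60); print('red',P[red].min(0) if red.any() else 0,P[red].max(0) if red.any() else 0)
o=bot.get_obs();print(o['eef_pos'],o['tool_rot'],o['q'])
```

```text
w4 can (array([0.5209, 0.1354, 0.045 ]), np.float64(0.00024040763340874016)) (array([0.5216, 0.1354, 0.0474]), np.float64(0.00016541816396097725))
w4 lid z 0.1319468280072157 slope [-0.008  -0.0076]
w4 lid (array([0.4342, 0.135 , 0.045 ]), np.float64(0.0006471548349033379)) (array([0.4685, 0.1363, 0.027 ]), np.float64(0.007795418951128478))
red [0.44   0.1334 0.1381] [0.4519 0.1475 0.1484]
t3 can (array([0.5182, 0.1353, 0.045 ]), np.float64(0.000748067852410543)) (array([0.5215, 0.1344, 0.0452]), np.float64(0.001159353465399214))
t3 lid z 0.13330568557832934 slope [-0.0281  0.0245]
t3 lid (array([0.4295, 0.1347, 0.045 ]), np.float64(0.0018618900271790972)) (array([0.4695, 0.1102, 0.0168]), np.float64(0.004862869639909003))
red 0 0
s3 rim 3d (array([0.5219, 0.1342, 0.045 ]), np.float64(0.000876932682978112))
s3 lid z 0.1324266704814473 slope [-0.003  -0.0027]
s3 lid (array([0.5116, 0.1372, 0.045 ]), np.float64(0.010036683102557488)) (array([0.4368, 0.1325, 0.0507]), np.float64(0.001551999466538799))
red [0.4192 0.1196 0.144 ] [0.4349 0.1475 0.1497]
[0.4388 0.1339 0.1554] [ 0.0004  0.9987 -0.0511 -0.0004] [-0.1776  0.2387 -0.2894  2.114   0.0945  0.8018 -2.1982]
```

```bash
python3 -m jog '[[1,-0.1,0,0],[2.5,-0.3,0,0],[4.5,-0.5,0,0],[6.5,-0.7,0,0],[7.7,-0.9,0,0],[8.3,-0.9,0.5,0],[8.5,-0.9,1.5,0],[8.5,-0.9,2.5,0],[8.5,-0.9,2.8,0],[8.5,-0.9,2.8,0],[8.5,-0.9,2.8,0],[8.5,-0.9,2.8,0]]'
python3 - <<'E'
from h import *
np.set_printoptions(precision=4,suppress=True)
snap('side','s4'); snap('wrist','w5')
a=cv2.imread('pics/s4.png'); b=cv2.imread('pics/w5.png')
cv2.imwrite('pics/c5.png',np.hstack([cv2.resize(a[120:230,240:372],(400,333)),cv2.resize(b,(400,333))]))
c=load('w5');P=cloud(c);R=c['pixels'].astype(int)
m=(P[...,2]>.098)&(P[...,2]<.11)&(abs(P[...,0]-.52)<.07)&(abs(P[...,1]-.135)<.07)&(R.min(2)>90)
k=max(cv2.findContours(m.astype(np.uint8),0,1)[0],key=cv2.contourArea)[:,0]
C=np.array([atz(c,*p,np.median(P[m][:,2])) for p in k]);C=C[C[:,0]>.54]
from scipy.optimize import least_squares
o=least_squares(lambda a:np.hypot(C[:,0]-a[0],C[:,1]-a[1])-.0545,[.52,.135],loss='soft_l1',f_scale=.001);print(o.x,np.median(P[m][:,2]),bot.get_obs()['eef_pos'])
E
```

```text
t: 7.72
eef_pos: [0.5243, 0.136, 0.128]
tool_rot: [-0.0, 0.999, -0.05, 0.0]
contact_force: [-0.5, -0.7, -2.9]
gripper_width: 0.209
grasp_force: 39.5
[0.5203 0.1371] 0.1051685928478259 [0.5246 0.136  0.1283]
```

View pics/c5.png

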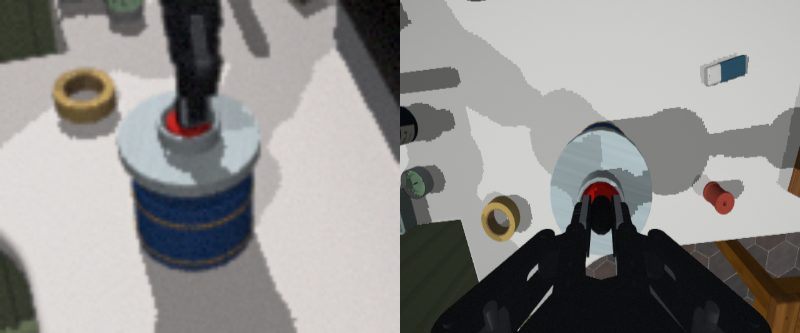

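```bash
python3 -m jog '[[0,0.1,0.2,0],[0,0.1,0.5,0],[0,0.1,0.8,0],[0,0.1,1.1,0],[0,0.1,1.4,0],[0,0.1,1.7,0],[0,0.1,2,0],[0,0.1,2.2,0],[0,0.1,2.4,0],[0,0.1,2.4,0],[0,0.1,2.4,0]]'
```

```text
t: 8.73
eef_pos: [0.5244, 0.1348, 0.1037]
tool_rot: [0.0, 0.999, -0.05, -0.0]
contact_force: [0.3, -0.2, -2.7]
gripper_width: 0.21
grasp_force: 39.5
```

```bash
python3 -m jog '[[0,0,0.1,0],[0,0,0.2,0],[0,0,0.3,0],[0,0,0.4,0],[0,0,0.45,0],[0,0,0.5,0],[0,0,0.5,0],[0,0,0.5,0]]'
```

```text
t: 9.4
eef_pos: [0.5244, 0.1346, 0.0999]
tool_rot: [0.0, 0.999, -0.05, 0.0]
contact_force: [-4.1, -0.6, 8.8]
gripper_width: 0.211
grasp_force: 40.6
```

```bash
python3 -m jog '[[0,0,-0.2,0],[0,0,-0.2,0],[0,0,-0.2,0],[0,0,-0.2,0],[0,0,-0.2,0],[0,0,-0.2,0]]' -1 40; python3 -m jog '[[0,0,-1,0],[0,0,-3,0],[0,0,-6,0],[-0,0,-8,0],[0,0,-9,0],[0,0,-9,0],[0,0,-9,0]]'
python3 - <<'E'
from h import *
np.set_printoptions(precision=4,suppress=True)
snap('side','s5'); c=snap('wrist','w6')
a=cv2.imread('pics/s5.png'); b=cv2.imread('pics/w6.png')
cv2.imwrite('pics/c6.png',np.hstack([cv2.resize(a[120:230,240:372],(400,333)),cv2.resize(b,(400,333))]))
P=cloud(c);R=c['pixels'].astype(int)
near=(abs(P[...,0]-.52)<.07)&(abs(P[...,1]-.135)<.07)
from scipy.optimize import least_squares
g=R.min(2)>70
q=P[near&g&(P[...,2]>.070)&(P[...,2]<.083)];A=np.c_[q[:,:2]-[.52,.135],np.ones(len(q))];print('plate z',np.median(q[:,2]),np.linalg.lstsq(A,q[:,2],rcond=None)[0])
m=near&g&(P[...,2]>.089)&(P[...,2]<.097)&(abs(P[...,0]-.52)<.035)&(abs(P[...,1]-.135)<.035)
e=P[m];print('collar',cv2.minEnclosingCircle((e[:,:2]*1000).astype(np.float32)),np.median(e[:,2]),m.sum())
k=near&(P[...,2]>.111)&(P[...,2]<.12);print('knob top',P[k].mean(0),P[k].min(0),P[k].max(0),bot.get_obs()['eef_pos'])
E
```

```text
t: 9.9
eef_pos: [0.5244, 0.1348, 0.1007]
tool_rot: [0.0, 0.999, -0.05, -0.0]
contact_force: [0.7, 0.2, -0.8]
gripper_width: 1.001
grasp_force: 0.0
t: 10.48
eef_pos: [0.5244, 0.1347, 0.1908]
tool_rot: [-0.0, 0.999, -0.05, 0.0]
contact_force: [-0.2, 0.4, -0.1]
gripper_width: 1.005
grasp_force: 0.0
plate z 0.07706282385958874 [-0.0018  0.0002  0.0771]
collar ((521.0952758789062, 136.1010284423828), 24.087249755859375) 0.09276341399476762 608
knob top [0.5221 0.1353 0.1142] [0.5116 0.126  0.1111] [0.5312 0.1451 0.1168] [0.5235 0.1344 0.1895]
```

View pics/c6.png

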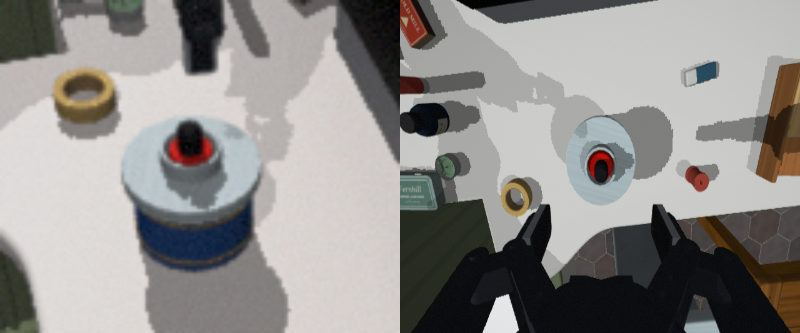

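```bash
python3 -m jog '[[-0.3,-0.1,1,0],[-0.3,-0.1,3,0],[-0.3,-0.1,6,0],[-0.3,-0.1,8,0],[-0.3,-0.1,9.5,0],[-0.3,-0.1,10.2,0],[-0.3,-0.1,10.6,0],[-0.3,-0.1,10.6,0],[-0.3,-0.1,10.6,0]]' -0.41 50
python3 - <<'E'
from h import *
snap('side','s6'); c=snap('wrist','w7')
a=cv2.imread('pics/s6.png'); b=cv2.imread('pics/w7.png')
cv2.imwrite('pics/c7.png',np.hstack([cv2.resize(a[120:230,240:372],(400,333)),cv2.resize(b[100:350,120:520],(400,333))]))
E
```

```text
t: 11.33
eef_pos: [0.5217, 0.1363, 0.085]
tool_rot: [-0.0, 0.999, -0.05, 0.0]
contact_force: [0.4, 0.2, -0.0]
gripper_width: 0.707
grasp_force: 0.0
```

View pics/c7.png

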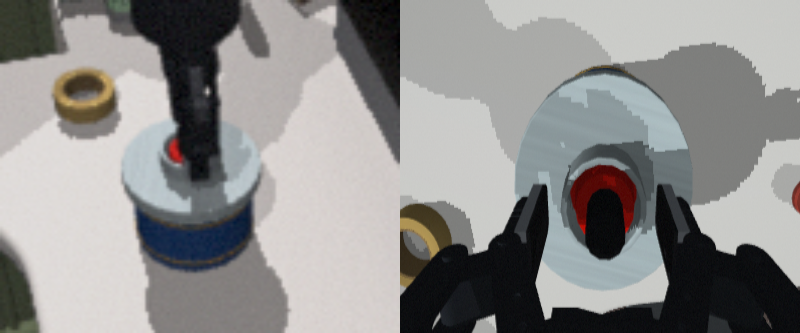

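```bash
python3 -m jog '[[0,0,0.2,0],[0,0,0.3,0],[0,0,0.3,0]]'; python3 -m jog '[[0,0,0,0],[0,0,0,0],[0,0,0,0],[0,0,0,0],[0,0,0,0],[0,0,0,0]]' 1 50
```

```text
t: 11.68
eef_pos: [0.5216, 0.136, 0.082]
tool_rot: [-0.0, 0.999, -0.05, 0.0]
contact_force: [-0.6, -0.6, 0.1]
gripper_width: 0.703
grasp_force: 0.0
t: 12.18
eef_pos: [0.5217, 0.1361, 0.0825]
tool_rot: [0.0, 0.999, -0.05, 0.0]
contact_force: [-1.6, -0.1, 5.8]
gripper_width: 0.53
grasp_force: 50.6
```

```bash
python3 -m jog '[[0,0,-0.2,0],[0,0,-0.4,0],[0,0,-0.7,0],[0,0,-1,0],[0,0,-1.4,0],[0,0,-1.8,0],[0,0,-2.2,0],[0,0,-2.7,0],[0,0,-3.2,0],[0,0,-3.7,0],[0,0,-4.2,0],[0,0,-4.8,0],[0,0,-5.4,0],[0,0,-6,0],[0,0,-6.5,0],[0,0,-6.8,0],[0,0,-7,0],[0,0,-7,0],[0,0,-7,0],[0,0,-7,0]]'
python3 - <<'E'
from h import *
snap('side','s7'); snap('wrist','w8')
a=cv2.imread('pics/s7.png'); b=cv2.imread('pics/w8.png')
cv2.imwrite('pics/c8.png',np.hstack([cv2.resize(a[100:230,226:382],(400,333)),cv2.resize(b,(400,333))]))
c=load('s7');P=cloud(c);R=c['pixels'].astype(int);near=(abs(P[...,0]-.52)<.07)&(abs(P[...,1]-.135)<.07)
q=P[near&(R.min(2)>80)&(P[...,2]>.137)&(P[...,2]<.158)];print('outer plate',np.median(q[:,2]),np.linalg.lstsq(np.c_[q[:,:2]-.3,np.ones(len(q))],q[:,2],rcond=None)[0])
r=P[near&(R[...,0]>90)&(R[...,1]<70)&(R[...,2]<80)];print('red',len(r),np.percentile(r[:,2],[5,50,95]) if len(r) else 0)
E
```

```text
t: 13.85
eef_pos: [0.5213, 0.136, 0.1515]
tool_rot: [0.0, 0.999, -0.05, -0.0]
contact_force: [-0.3, -0.1, -0.4]
gripper_width: 0.526
grasp_force: 51.3
outer plate 0.14641901939627178 [0.00561485 0.024095   0.14923152]
red 521 [0.07246203 0.07457604 0.07664387]
```

View pics/c8.png

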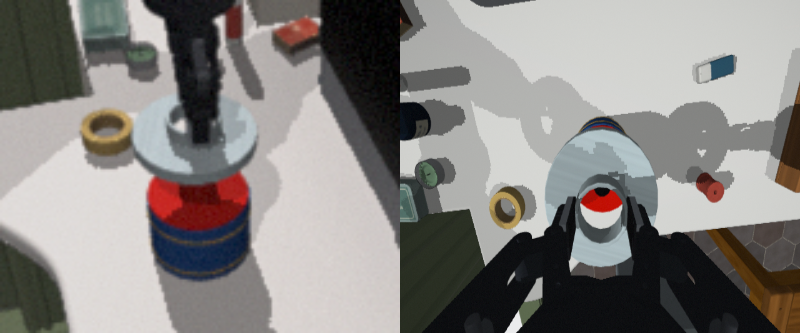

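The side view shows the red inner lid seated, with its flange at z 0.074. The outer lid is held level, its skirt at about 0.133 and the knob top at 0.115.

```bash
python3 -c "
from station import bot
print(bot.hand_in())"
```

```text
the job is handed in; nothing more can be done
None
```

The job is handed in, though it returned no verdict: by my last measurements the inner lid is sealed in the canister, and the gripper holds the outer lid level, its skirt about 18 mm above the knob.

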